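Clear, shut and pin down the accessory case

ROBOT

A 7-joint arm with a two-finger parallel gripper is mounted at the origin on the work surface; the furniture and walls round the work are solid. World frame = base frame: x ahead of the robot, y to its left, z up, the work surface at z = 0. Lengths are in m, angles in rad, forces in N, time in s.
With the tool pointing down it reaches from about 0.4 to 0.85 m from the base axis. Payload 4.4 kg.
Tool frame: the origin (TCP) lies midway between the tips of the shut fingers; the grasp point (between the pads) lies 19 mm behind it; z points along the fingers, y is the line along which they close (so a half turn about z gives the same grasp; the last joint's range is limited). The gripper opens to 94 mm and grips with 3 to 60 N. Pads are 16 mm wide; open, the fingers measure 119 mm over their backs; the gripper's body (75 mm by 177 mm) begins 78 mm behind the grasp point.
Start: joints at [-1.196, 0.628, 0.038, 1.517, -0.027, 0.996, -0.02], TCP at [0.277, 0.588, 0.205] pointing down, gripper open.
Joint ranges: [-3.06, 3.06], [-0.37, 2.12], [-1.25, 1.32], [0.18, 2.47], [-1.1, 4.24], [0.23, 1.98], [-2.94, 2.94]. Speed limits (rad/s): [2.57, 2.57, 3.14, 3.14, 3.14, 3.14, 3.14].

INTERFACE

Orientations are given as a unit quaternion [w, x, y, z].
In Python, from rig import manip gives the robot as it stands.
- The arm moves only by the tool apply_moves, never from a script. Its argument "rows" is one flat list of numbers, 5 for each row, row after row: the shift along the tool's x, y, z as a fraction of full scale, then the turn about the tool's z as a fraction of full scale, then the opening, from 0 (shut) to 1 (fully open). A call has exactly 8 rows; each row shifts and turns the commanded pose from where the row before left it, along the tool's axes as they then stand; what a row does not reach is not made up. Full scale, the value 1, is 40 cm for a shift and 180 degrees for a turn. A row lasts 1/12 s, in which the tool goes at most 41.7 mm and 7.16 degrees, less where a joint would pass 70% of its speed; a pose out of reach is approached as far as the arm can. A call with a number of a shift or a turn outside -1 to 1 is refused whole. A call with a gripper value outside its range is refused whole. The fingers move at their own pace and stop on an object; "force" is the grip in N (left out, the last holds). Time passes only in rows, so rows that do not move let the fingers close, or fill a call up. It gives the time, the measured TCP pose, the force, the opening and the grip force at its end, in the units of the state.
- manip.get_obs(): the state, without advancing time (a new reading comes with each control period).
- manip.get_image(name): name is "side" or "top" or "wrist"; returns the picture (384x512x3 uint8, blue, green, red); there is no depth.
- manip.camera_info(name): a dict with "camera_matrix" (3x3 intrinsics, pixels), "R" (3x3) and "t" (3): a world point X has camera coordinates R X + t. Camera axes: x right, y down, z forward; pixel columns grow to the right and rows downward; lengths in m; the calibration is good to about 2 mm. The wrist camera is an equidistant fisheye: a pixel r from the principal point sees the ray r / f radians off the axis. A picture is of the moment at which its call begins: read the wrist's pose just before it. camera_info takes no time and is no camera call; for the wrist camera it gives the pose at the moment of the call.
- manip.hand_in(): hands the job in; it is judged then, once.
The state is a dict: "clock": time; "joint_positions": joint angles; "qd": joint speeds; "tau": joint torques, N m; "tool_pos": TCP position; "ee_rot": TCP orientation; "contact_force": force on the tool from outside, world axes, zero at the start; "torque": the same for the moment, N m; "finger_gap": opening from 0.0 (shut) to 1.0 (fully open); "gripper_force": force on a finger pad.
Only numpy, scipy, OpenCV 4.12 (cv2) and the standard library are available. Lean on these libraries where they do the work, as an engineer would, in place of code of your own. Each camera call takes 0.05 s, during which the arm holds its last target. There are 200 camera calls.

TASK

The smaller tape roll is too tall for the shallow grey case, so lift it out and set it down flat on the table clear of the case, leaving the small parcel inside. Then shut the case's lid and push both black locking pins at its front corners down until they are fully home. Leave the other things on the table where they are.

Things in the scene. Friction and masses are not known exactly. Their poses are not given: they have to be found in the camera images.
- case: Grey plastic case with a shallow well, fixed to the table, open lid hinged on its far side. 150 mm (own x) by 212 mm (own y) outside, 130 x 200 mm inside; inner floor 56 mm and rim 88 mm above the table. Origin: centre of its underside, at table height; x points to the hinge side, -x to the front.
- lid (a joint): Hinge of the case's lid, rad: 0 is fully shut (lid flat on the rim), about 1.2 to 1.6 at the start (standing open); stop at 1.75. The hinge is stiff: the lid stays where it is left. The lid is a plate 158 mm long from hinge to front edge, 212 mm wide, 6 mm thick, with a tab 60 mm wide and 10 mm long at the middle of the front edge.
- lid_hinge (a point): Middle of the lid's hinge line, on the far rim of the case, 88 mm above the table. Own axes are the lid's: -x along the plate to its front edge, y along the hinge, z out of the plate's upper (outer) face; turns with the lid.
- lid_front (a point): Middle of the lid's front edge, on the upper (outer) face, 158 mm from the hinge line; moves with the lid, same axes.
- pin_left_top (a point): Centre of the top of the left locking pin, a black mushroom head 27 mm across standing on the lid's upper face close to the front left corner (own y +85 mm, 143 mm from the hinge line). Proud, its top is 12.5 mm above the lid's upper face (106.5 mm above the table with the lid shut); pushed home, 6.5 mm (100.5 mm).
- pin_right_top (a point): The same for the right locking pin (own y -85 mm).
- pin_left (a joint): How far the left pin is pushed in, m: 0 proud, 0.006 fully home. It is stiff (about 8 N) and stays where it is left.
- pin_right (a joint): The same for the right pin.
- tape_roll: The smaller, tan-coloured roll of parcel tape lying flat in the case, in either its left or its right half: a ring 92 mm across, 48 mm high, hole about 70 mm across, wall about 10 mm. Its top stands 16 mm above the case's rim. Origin: centre of its underside; z is the roll's axis.
- small_parcel: Small cardboard parcel lying in the other half of the case, 55 (own x) x 76 (own y) x 30 mm high; fits under the lid. Origin: centre of its underside.
- marker: Bystander: white marker pen with black cap lying on the table, 135 mm long, 17 mm thick, along its own y; origin under its middle.
- knife: Bystander: blue snap-off knife lying flat, 158 mm long along its own y, 22 mm wide, 16 mm high; origin under its middle.
Mind the look-alikes: they are no part of the job. Leave any blue look-alike of the tape_roll alone.

How it is judged:
On the way, in this order (a step that is already met when the one before it is completed fails the run):
1. the smaller tape roll stands flat and released on the table, outside the case (horizontal distance between tape_roll and case above 0.11 m and height (world z) of tape_roll below 0.008 m and angle between tape_roll's own z axis and vertical below 0.1 rad and contact force between the fingers and tape_roll below 0.2 N), for 0.2 s.
2. the lid lies shut on the rim (value of joint lid below 0.02 rad), for 0.2 s.
3. both locking pins are fully home in the shut lid (value of joint each of pin_left, pin_right above 0.005 m and value of joint lid below 0.02 rad), for 0.2 s.
At the end, for the whole second after the job is handed in: Tape roll released, at rest and flat (0.1 rad) on the table top (8 mm), centre over 110 mm from the case's centre; lid shut within 0.02 rad; both pins in by more than 5 of their 6 mm; small parcel at rest inside the case (all of step 1 and all of step 3 and x of small_parcel in the frame of case between -0.065 and 0.065 m and y of small_parcel in the frame of case between -0.1 and 0.1 m and z of small_parcel in the frame of case below 0.065 m and linear speed of each of tape_roll, small_parcel below 0.02 m/s); the robot touches nothing.
It fails at once if a bystander (marker, knife) moved more than 30 mm (distance of any of marker, knife from where it was at the start of the episode above 0.03 m).
It fails at once if the tape roll dropped: falling faster than 0.7 m/s out of the fingers (linear speed of tape_roll above 0.7 m/s and contact force between the fingers and tape_roll below 0.1 N).
It also fails if it takes over 72 s, if anything falls off the work surface, if the arm or the gripper's body presses on something with over 40 N, if the wrist force passes 120 N, or if a joint passes its speed limit or range.

## Working session

There is one attempt and no reset: what is moved stays moved. The work goes in short steps, Python scripts to look and compute and a tool call to move; the robot and the scene stay as the last step left them, time stands still between calls to the robot, and variables do not carry over. Pictures are saved under pics/ and viewed, at most 10 in all, crops included, and the job is handed in when it is done.

Besides the shell and the picture viewer there is one more tool, called after ">>>" by a JSON object that holds its "name" and its "arguments". apply_moves: Moves the arm, as the interface text tells. Shift numbers are shares of 40 cm and turn numbers shares of 180 degrees, none past 1 either way. Its arguments: {"type":"object","properties":{"rows":{"type":"array","items":{"type":"number","minimum":-1,"maximum":1}},"force":{"type":"number"}},"required":["rows"]}

```bash
mkdir -p pics; ls; python3 - <<'E'
from rig import manip
import cv2,json
o=manip.get_obs();print(o)
for n in("side","top","wrist"):
    c=manip.camera_info(n);print(n,c)
a=manip.get_image("top");b=manip.get_image("side")
cv2.imwrite("pics/top.png",cv2.resize(a,(800,600),interpolation=cv2.INTER_CUBIC));cv2.imwrite("pics/side.png",cv2.resize(b,(800,600),interpolation=cv2.INTER_CUBIC))
cv2.imwrite("top_raw.png",a);cv2.imwrite("side_raw.png",b)
E
```

```text
pics
{'clock': 0.0, 'joint_positions': array([-1.19577768,  0.62931858,  0.03847902,  1.51829902, -0.02697517,
        0.99628584, -0.02000891]), 'qd': array([ 0.00067491,  0.00135215,  0.00079107,  0.00090836,  0.00034103,
       -0.00098543,  0.00016271]), 'tau': array([ 9.62003251e-04, -5.49726963e+01,  1.14341855e+00, -1.86627871e+01,
       -5.24196716e-02,  2.38875736e-02,  1.43388033e-04]), 'tool_pos': array([0.27707488, 0.5872964 , 0.20459471]), 'ee_rot': array([-1.64897438e-04,  2.18640596e-01,  9.75805045e-01, -8.80698199e-04]), 'contact_force': array([-0.06985393, -0.24206436,  0.01106029]), 'torque': array([ 0.00690503, -0.02005021,  0.0178199 ]), 'gripper_force': 0.0, 'finger_gap': 1.0014386292222608}
side {'camera_matrix': array([[422.75190707,   0.        , 259.93098838],
       [  0.        , 422.75190707, 190.67566136],
       [  0.        ,   0.        ,   1.        ]]), 'R': array([[ 0.86295497,  0.50521436,  0.00819619],
       [ 0.43189711, -0.72910897, -0.5309096 ],
       [-0.26224724,  0.46169099, -0.84738882]]), 't': array([-0.20632506, -0.34746174,  1.16629456])}
top {'camera_matrix': array([[349.83804038,   0.        , 253.80091398],
       [  0.        , 349.83804038, 189.12983404],
       [  0.        ,   0.        ,   1.        ]]), 'R': array([[-0.07165075, -0.99740974,  0.0063237 ],
       [-0.97332237,  0.06853211, -0.21896783],
       [ 0.21796727, -0.02184421, -0.97571159]]), 't': array([-0.26413033,  0.4561355 ,  0.84092777])}
wrist {'camera_matrix': array([[297.31863964,   0.        , 252.05624622],
       [  0.        , 297.31863964, 189.40487707],
       [  0.        ,   0.        ,   1.        ]]), 'R': array([[ 0.42754623,  0.90399177, -0.0017641 ],
       [ 0.88073467, -0.4161053 ,  0.22619201],
       [ 0.20374167, -0.09826124, -0.97408114]]), 't': array([-0.64806822, -0.02248576,  0.3890614 ])}
```

View pics/top.png

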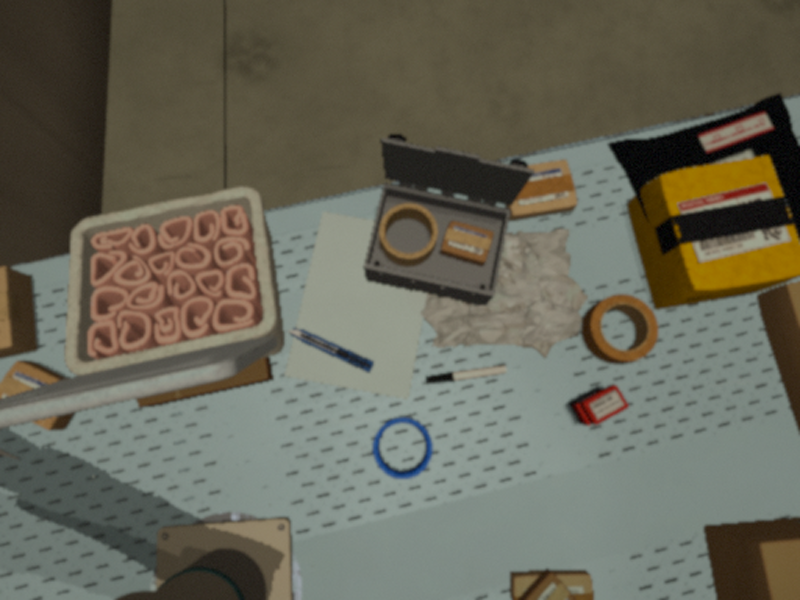

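View pics/side.png

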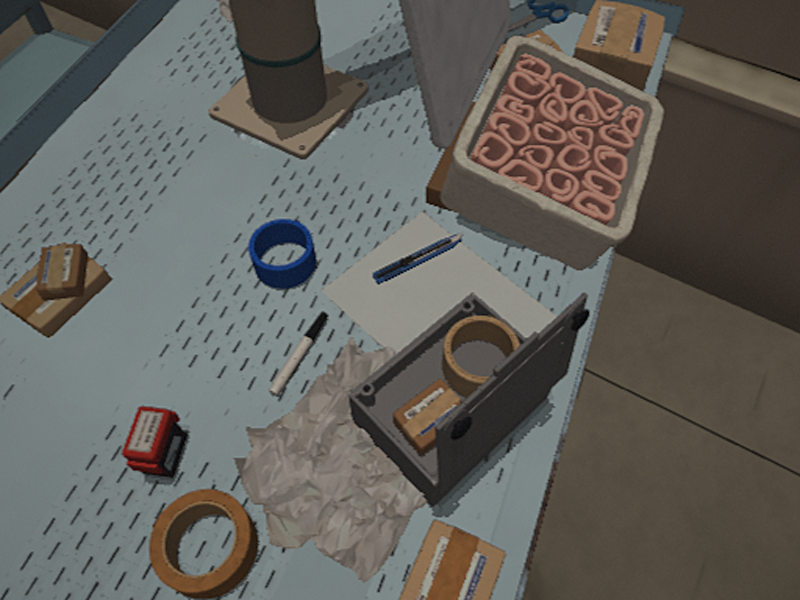

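Candidates for the roll, in `top.png`: the tan ring in the case (408,232), the blue ring (402,447), and the large tan roll on the table (622,328). By the description I choose the one in the case. The parcel is at (467,241), the knife at (333,350) and the marker at (467,374). Next is a close crop to check the choice.

```bash
cat > h.py <<'E'
import numpy as np,cv2
from scipy.spatial.transform import Rotation as Rot
from rig import manip
def proj(c,X):
    p=c["R"]@np.asarray(X)+c["t"];q=c["camera_matrix"]@p;return q[:2]/q[2]
def onplane(c,uv,z):
    K=c["camera_matrix"];d=c["R"].T@np.linalg.inv(K)@np.array([*uv,1.]);o=-c["R"].T@c["t"]
    return o+d*(z-o[2])/d[2]
E
python3 - <<'E'
from h import *
t=cv2.imread("top_raw.png");s=cv2.imread("side_raw.png")
# crop top x 225..345, y 80..200 ; side x 220..380,y 180..325
a=cv2.resize(t[80:200,225:345],(400*1,400),interpolation=cv2.INTER_CUBIC)
a=cv2.resize(t[80:200,225:345],(600,600),interpolation=cv2.INTER_CUBIC)
b=cv2.resize(s[180:330,220:385],(660,600),interpolation=cv2.INTER_CUBIC)
for n,i in(("ct",a),("cs",b)): cv2.imwrite(f"pics/{n}.png",cv2.convertScaleAbs(i,alpha=1.6,beta=10))
ct=manip.camera_info("top")
f=512/800
for n,uv,z in [("blue",(402,447),.03),("big",(622,328),.03),("knife",(333,350),.01),("mark",(467,374),.01),("roll",(408,232),.104),("flask",(530,250),0.0),("red",(600,404),.02)]:
    print(n,onplane(ct,np.array(uv)*f,z).round(3))
print(proj(ct,[.277,.588,.2])/f,proj(manip.camera_info("side"),[.277,.588,.2])/f)
E
```

```text
blue [ 0.197 -0.287  0.03 ]
big [ 0.36  -0.665  0.03 ]
knife [ 0.36  -0.184  0.01 ]
mark [ 0.304 -0.404  0.01 ]
roll [ 0.525 -0.32   0.104]
flask [ 0.513 -0.538  0.   ]
red [ 0.24  -0.613  0.02 ]
[-288.71786987  439.8176944 ] [ 589.2382721  -123.44506779]
```

View pics/ct.png

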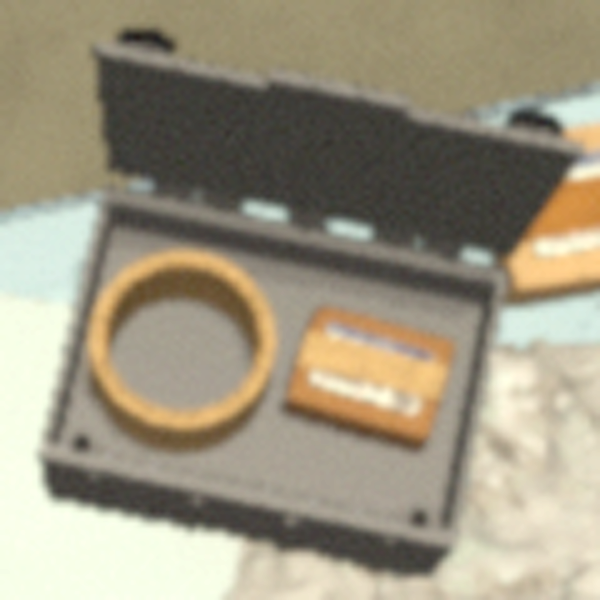

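View pics/cs.png

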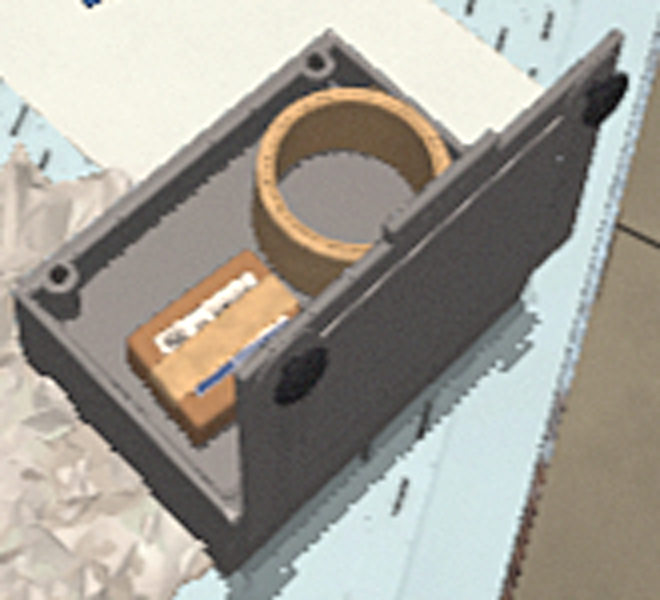

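The crop confirms the tan ring in the case's left half, with its rim centred at crop (183,341). The parcel is to the right at (370,375) and the lid stands open. Before sweeping the arm across, I'll fit the case pose and check the crate and the panel, which may be obstacles.

```bash
python3 - <<'E'
from h import *
from scipy.optimize import least_squares
t=cv2.imread("top_raw.png");s=cv2.imread("side_raw.png")
ct=manip.camera_info("top");cs=manip.camera_info("side")
T=lambda u,v:np.array([225+u/5,80+v/5]);S=lambda u,v:np.array([220+u/4,180+v/4])
def pts(p):
    x,y,a,l=p
    C=lambda q:np.array([x,y,0])+Rot.from_euler('z',a).apply(q)
    L=lambda q:C(np.array([.075,0,.088])+Rot.from_euler('y',l).apply(q))
    return C,L
obs=[("C",(-.075,.106,.088),ct,T(45,452)),("C",(-.075,-.106,.088),ct,T(455,545)),("C",(.075,.106,.088),ct,T(105,200)),
("C",(-.075,.106,.088),cs,S(332,32)),("C",(-.075,-.106,.088),cs,S(15,292)),
("L",(-.143,.085,.014),cs,S(605,97)),("L",(-.143,-.085,.014),cs,S(302,373)),("L",(-.143,.085,.014),ct,T(145,40)),("L",(-.143,-.085,.014),ct,T(535,124)),
("L",(-.158,.106,.0),ct,T(97,50)),("L",(-.158,-.106,.0),ct,T(578,155))]
def res(p):
    C,L=pts(p);return np.concatenate([proj(c,(C if k=="C" else L)(np.array(q)))-uv for k,q,c,uv in obs])
r=least_squares(res,[.5,-.37,0,1.4],loss="soft_l1");print("case",r.x.round(4));print(res(r.x).reshape(-1,2).round(1).tolist())
x,y,a,l=r.x
tc=lambda P:Rot.from_euler('z',-a).apply(np.asarray(P)-[x,y,0]).round(4)
roll=[onplane(ct,T(*q),.104) for q in((88,341),(278,341),(183,248),(183,435))]
rc=(roll[0]+roll[1])/2;rd=(roll[2]+roll[3])/2;print("roll",rc,rd,tc(rc),tc(rd))
rs=(onplane(cs,S(254,165),.104)+onplane(cs,S(452,165),.104))/2;print("rollside",rs,tc(rs))
print("parcel corners",[tc(onplane(ct,T(*q),.086)).tolist() for q in((318,308),(455,345),(425,445),(287,405))])
f=.64
for q in((275,350),(0,405),(275,380),(135,400),(280,340)):print(q,onplane(ct,np.array(q)*f,0).round(3))
print("place",onplane(ct,np.array((510,460))*f,0))
w=manip.get_image("wrist")
c=np.zeros((600,800,3),np.uint8);c[:300,:400]=cv2.resize(w,(400,300));c[:300,400:]=cv2.resize(s[0:180,220:460],(400,300));c[300:,:400]=cv2.resize(t[110:290,0:240],(400,300))
cv2.imwrite("pics/comp.png",cv2.convertScaleAbs(c,alpha=1.6))
E
```

```text
case [ 0.5227 -0.3679 -0.2932  1.4709]
[[-2.0, -0.9], [0.2, -1.0], [-0.4, -5.4], [-0.3, -1.2], [-1.5, -0.3], [-0.9, 0.0], [-1.1, 0.7], [-0.1, 0.3], [-0.6, -0.3], [-1.7, -0.4], [0.8, -0.8]]
roll [ 0.52613689 -0.32121771  0.104     ] [ 0.52647493 -0.3212267   0.104     ] [-0.0102  0.0457  0.104 ] [-0.0099  0.0458  0.104 ]
rollside [ 0.52904361 -0.31754154  0.104     ] [-0.0085  0.0501  0.104 ]
parcel corners [[0.0284, -0.0162, 0.086], [0.0244, -0.0874, 0.086], [-0.0304, -0.0824, 0.086], [-0.0252, -0.0113, 0.086]]
(275, 350) [ 0.368 -0.085  0.   ]
(0, 405) [0.309 0.368 0.   ]
(275, 380) [ 0.318 -0.084  0.   ]
(135, 400) [0.302 0.147 0.   ]
(280, 340) [ 0.385 -0.094  0.   ]
place [ 0.16216643 -0.46087898  0.        ]
```

View pics/comp.png

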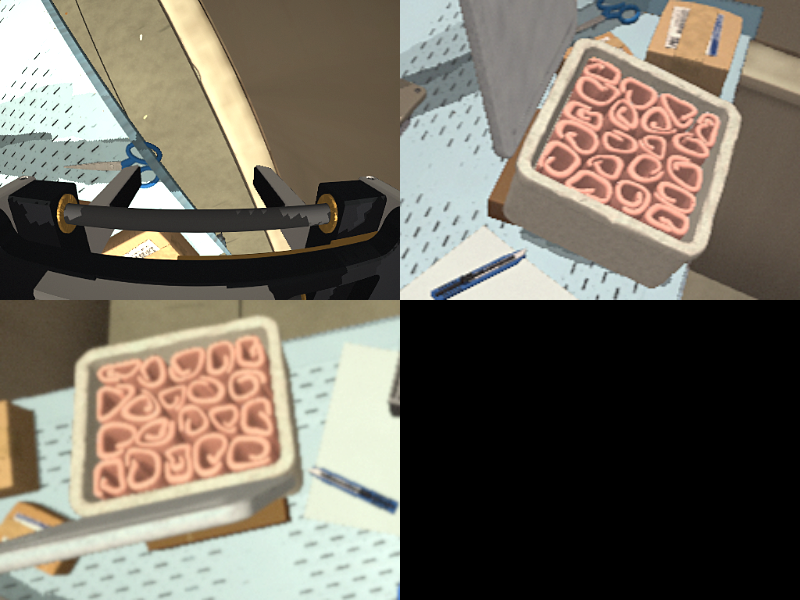

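```bash
python3 - <<'E'
from h import *
ct=manip.camera_info("top");cs=manip.camera_info("side")
b=onplane(cs,(277,90),0);print("panel foot",b)
for z in(0,.1,.2,.3,.4,.5):print(z,proj(ct,[b[0],b[1],z]).round(0),proj(cs,[b[0],b[1],z]).round(0), "topedge R",onplane(ct,(171,218),z).round(3),"topedge L",onplane(ct,(0,265),z).round(3))
for z in(0,.1,.15,.2,.25): print("crate FR rim",z,onplane(ct,(181,213),z).round(3),onplane(cs,(371,170),z).round(3))
E
```

```text
panel foot [0.26480714 0.04540896 0.        ]
0 [126. 268.] [277.  90.] topedge R [ 0.385 -0.073  0.   ] topedge L [0.295 0.367 0.   ]
0.1 [110. 268.] [279.  60.] topedge R [ 0.369 -0.095  0.1  ] topedge L [0.289 0.297 0.1  ]
0.2 [ 91. 268.] [281.  25.] topedge R [ 0.354 -0.117  0.2  ] topedge L [0.283 0.227 0.2  ]
0.3 [ 65. 268.] [283. -18.] topedge R [ 0.338 -0.139  0.3  ] topedge L [0.277 0.157 0.3  ]
0.4 [ 29. 268.] [286. -69.] topedge R [ 0.323 -0.161  0.4  ] topedge L [0.272 0.088 0.4  ]
0.5 [-24. 268.] [ 290. -133.] topedge R [ 0.307 -0.183  0.5  ] topedge L [0.266 0.018 0.5  ]
crate FR rim 0 [ 0.396 -0.099  0.   ] [ 0.578 -0.068  0.   ]
crate FR rim 0.1 [ 0.38  -0.119  0.1  ] [ 0.585 -0.145  0.1  ]
crate FR rim 0.15 [ 0.371 -0.128  0.15 ] [ 0.589 -0.183  0.15 ]
crate FR rim 0.2 [ 0.363 -0.138  0.2  ] [ 0.592 -0.222  0.2  ]
crate FR rim 0.25 [ 0.355 -0.147  0.25 ] [ 0.596 -0.26   0.25 ]
```

The composite shows a crate of pink rolls and a grey slab between the base and the crate. Its near lower corner is at about comp (500,150), and triangulation suggests it floats at z≈0.18. I'll raise the tool first, then look at the slab before sweeping past it.

>>> {"name": "apply_moves", "arguments": {"rows": [0, 0, -0.1, 0, 1, 0, 0, -0.1, 0, 1, 0, 0, -0.1, 0, 1, 0, 0, -0.1, 0, 1, 0, 0, -0.1, 0, 1, 0, 0, -0.1, 0, 1, 0, 0, -0.1, 0, 1, 0, 0, -0.1, 0, 1]}}

```text
clock: 0.82
tool_pos: [0.277, 0.5872, 0.5276]
ee_rot: [-0.0, 0.219, 0.976, 0.0]
contact_force: [0.1, 2.2, -0.1]
finger_gap: 0.997
gripper_force: 0.0
```

```bash
python3 - <<'E'
from h import *
o=manip.get_obs();c=manip.camera_info("wrist");print(o["clock"],o["tool_pos"],o["joint_positions"].round(2),c["R"].round(3),-c["R"].T@c["t"])
w=manip.get_image("wrist");t=manip.get_image("top")
i=np.zeros((600,800,3),np.uint8);i[:400,:534]=cv2.resize(w,(534,400));i[400:,:266]=cv2.resize(t,(266,200));i[400:,266:]=0
s=manip.get_image("side");i[400:,266:532]=cv2.resize(s,(266,200))
cv2.imwrite("pics/w2.png",cv2.convertScaleAbs(i,alpha=1.5))
E
```

```text
0.8167 [0.27699995 0.5871699  0.52761389] [-1.2   0.51  0.06  0.85 -0.03  1.78 -0.02] [[ 0.428  0.904  0.   ]
 [ 0.881 -0.417  0.226]
 [ 0.204 -0.097 -0.974]] [0.21745609 0.61428927 0.7059628 ]
```

View pics/w2.png

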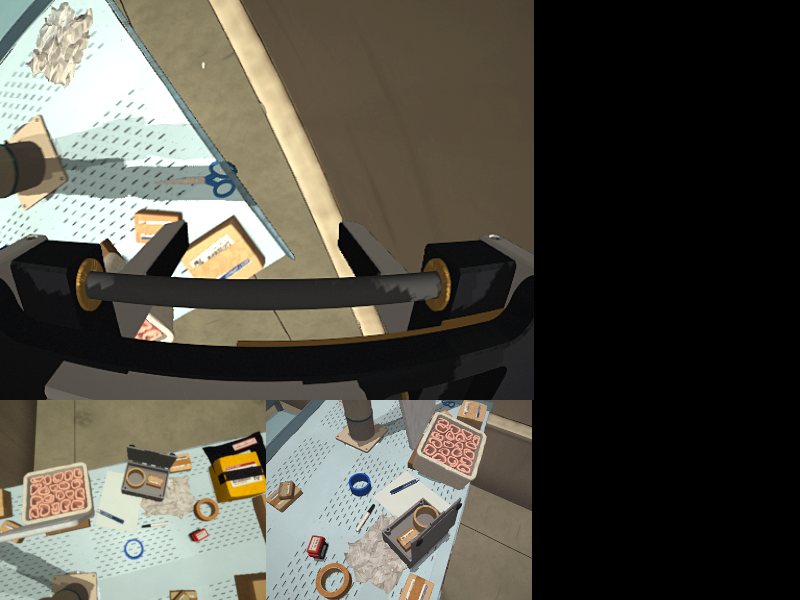

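```bash
python3 - <<'E'
from h import *
c=manip.camera_info("wrist");K=c["camera_matrix"];f=K[0,0];cc=K[:2,2]
def fp(X):
    p=c["R"]@np.array(X)+c["t"];th=np.arctan2(np.hypot(p[0],p[1]),p[2]);return (cc+f*th*p[:2]/np.hypot(*p[:2]))
for X in([0,0,0],[.37,-.1,.15],[.284,.24,.18],[.352,-.11,.18],[.3,.1,.18],[.3,.1,.0],[.3,.1,.3],[.3,.1,.4],[.3,.24,.3]):print(X,(fp(X)*534/512).round(0))
w=manip.get_image("wrist");s=manip.get_image("side");t=manip.get_image("top")
i=np.zeros((600,800,3),np.uint8)
i[:,:400]=cv2.resize(w[190:340,80:180],(400,600),interpolation=cv2.INTER_CUBIC)
i[:300,400:]=cv2.resize(s[0:120,240:400],(400,300),interpolation=cv2.INTER_CUBIC)
i[300:,400:]=cv2.resize(t[180:300,0:200],(400,300),interpolation=cv2.INTER_CUBIC)
cv2.imwrite("pics/w3.png",cv2.convertScaleAbs(i,alpha=1.5))
E
```

```text
[0, 0, 0] [ 31. 164.]
[0.37, -0.1, 0.15] [ 43. 313.]
[0.284, 0.24, 0.18] [106. 245.]
[0.352, -0.11, 0.18] [ 31. 314.]
[0.3, 0.1, 0.18] [ 67. 274.]
[0.3, 0.1, 0.0] [101. 245.]
[0.3, 0.1, 0.3] [ 36. 300.]
[0.3, 0.1, 0.4] [  6. 327.]
[0.3, 0.24, 0.3] [ 81. 279.]
```

View pics/w3.png

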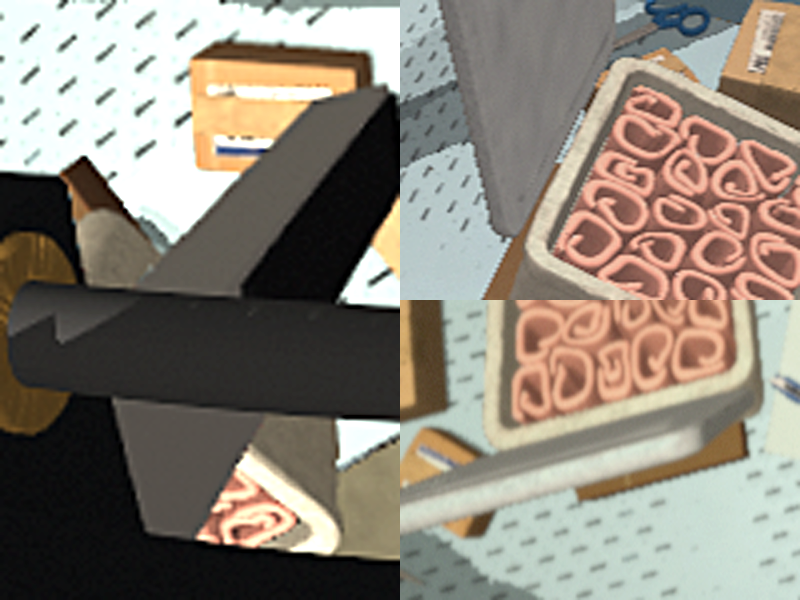

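The crop shows the slab unchanged, so it is static. Its side-view silhouette runs from crop (440,0) to (500,235) and (612,0–50). I'll locate it in 3D.

```bash
python3 - <<'E'
from h import *
ct=manip.camera_info("top");cs=manip.camera_info("side")
Ct=-ct["R"].T@ct["t"];Cs=-cs["R"].T@cs["t"]
ray=lambda c,uv:c["R"].T@np.linalg.inv(c["camera_matrix"])@np.array([*uv,1.])
for off in(0,7,-7):
    n=np.cross(ray(ct,(170,230+off)),ray(ct,(0,262+off)))
    for uv in((280,94),(258,0),(326,0),(325,20),(316,32),(300,62)):
        d=ray(cs,uv);print(off,uv,(Cs+d*(n@(Ct-Cs))/(n@d)).round(3))
# lower edge candidates of slab right end in top
# change-of-view test: segment slab-like colours in side
s=manip.get_image("side");print(s[20,262:330:8].tolist());print(s[60,262:330:8].tolist())
t=manip.get_image("top");
for x in(10,50,100,150,165,172):print(x,[(y,t[y,x].tolist()) for y in range(215,280,6)])
E
```

```text
0 (280, 94) [ 0.336 -0.079  0.129]
0 (258, 0) [ 0.305 -0.125  0.372]
0 (326, 0) [0.294 0.23  0.165]
0 (325, 20) [0.302 0.224 0.115]
0 (316, 32) [0.308 0.155 0.126]
0 (300, 62) [0.322 0.043 0.121]
7 (280, 94) [ 0.321 -0.049  0.095]
7 (258, 0) [ 0.294 -0.106  0.357]
7 (326, 0) [0.278 0.273 0.135]
7 (325, 20) [0.285 0.269 0.081]
7 (316, 32) [0.292 0.197 0.092]
7 (300, 62) [0.307 0.08  0.087]
-7 (280, 94) [ 0.349 -0.108  0.16 ]
-7 (258, 0) [ 0.316 -0.144  0.386]
-7 (326, 0) [0.309 0.19  0.193]
-7 (325, 20) [0.317 0.181 0.147]
-7 (316, 32) [0.323 0.116 0.157]
-7 (300, 62) [0.337 0.009 0.153]
[[73, 75, 77], [80, 81, 83], [80, 80, 82], [83, 84, 87], [81, 85, 87], [82, 84, 86], [82, 83, 85], [79, 82, 83], [72, 71, 63]]
[[134, 135, 123], [62, 64, 66], [82, 85, 88], [80, 81, 84], [80, 82, 84], [81, 83, 85], [123, 140, 144], [55, 61, 66], [53, 61, 90]]
10 [(215, [30, 47, 61]), (221, [30, 49, 63]), (227, [91, 99, 94]), (233, [63, 100, 131]), (239, [98, 97, 100]), (245, [67, 107, 133]), (251, [68, 104, 127]), (257, [86, 93, 94]), (263, [137, 148, 142]), (269, [120, 131, 132]), (275, [82, 89, 80])
[... 579 characters left out ...]
84]), (233, [79, 86, 88]), (239, [73, 85, 92]), (245, [38, 66, 89]), (251, [141, 148, 136]), (257, [142, 148, 135]), (263, [141, 147, 134]), (269, [142, 148, 136]), (275, [141, 147, 134])]
165 [(215, [96, 114, 123]), (221, [67, 74, 76]), (227, [63, 67, 70]), (233, [37, 69, 91]), (239, [39, 69, 92]), (245, [103, 110, 102]), (251, [144, 151, 138]), (257, [143, 150, 137]), (263, [143, 149, 137]), (269, [143, 149, 137]), (275, [142, 149, 136])]
172 [(215, [70, 79, 82]), (221, [62, 68, 69]), (227, [91, 102, 100]), (233, [31, 40, 46]), (239, [19, 34, 49]), (245, [143, 150, 137]), (251, [141, 147, 135]), (257, [144, 151, 138]), (263, [144, 150, 137]), (269, [144, 151, 138]), (275, [144, 150, 138])]
```

>>> {"name": "apply_moves", "arguments": {"rows": [0, 0, 0, 0.0372, 1, 0, 0, 0, 0.0372, 1, 0, 0, 0, 0.0372, 1, 0, 0, 0, 0.0372, 1, 0, 0, 0, 0.0372, 1, -0.05, 0.01, 0, 0, 1, -0.09, 0.02, 0, 0, 1, -0.09, 0.02, 0, 0, 1]}}

```text
clock: 1.88
tool_pos: [0.3415, 0.5193, 0.5235]
ee_rot: [-0.0, 0.489, 0.872, -0.002]
contact_force: [0.9, -0.8, 0.2]
finger_gap: 0.999
gripper_force: 0.0
```

>>> {"name": "apply_moves", "arguments": {"rows": [-0.095, 0.02, 0, 0, 1, -0.095, 0.02, 0, 0, 1, -0.095, 0.02, 0, 0, 1, -0.095, 0.02, 0, 0, 1, -0.095, 0.02, 0, 0, 0.6, -0.095, 0.02, 0, 0, 0.4, -0.095, 0.02, 0, 0, 0.25, -0.095, 0.02, 0, 0, 0.25]}}

```text
clock: 2.55
tool_pos: [0.5552, 0.2912, 0.5244]
ee_rot: [-0.001, 0.49, 0.871, -0.001]
contact_force: [0.6, 0.5, 0.7]
finger_gap: 0.752
gripper_force: 0.0
```

>>> {"name": "apply_moves", "arguments": {"rows": [-0.09, -0.034, 0, 0, 0.25, -0.09, -0.034, 0, 0, 0.25, -0.09, -0.034, 0, 0, 0.25, -0.09, -0.034, 0, 0, 0.25, -0.09, -0.034, 0, 0, 0.25, -0.09, -0.034, 0, 0, 0.25, -0.09, -0.034, 0, 0, 0.25, -0.09, -0.034, 0, 0, 0.25]}}

```text
clock: 3.22
tool_pos: [0.6106, -0.0114, 0.5244]
ee_rot: [-0.001, 0.49, 0.871, -0.0]
contact_force: [0.5, 0.5, -0.4]
finger_gap: 0.251
gripper_force: 0.0
```

>>> {"name": "apply_moves", "arguments": {"rows": [-0.068, -0.078, 0, 0, 0.25, -0.068, -0.078, 0, 0, 0.25, -0.068, -0.078, 0, 0, 0.25, -0.068, -0.078, 0, 0, 0.25, -0.068, -0.078, 0, 0, 0.25, -0.068, -0.078, 0, 0, 0.25, -0.068, -0.078, 0, 0, 0.25, -0.068, -0.078, 0, 0, 0.25]}}

```text
clock: 3.88
tool_pos: [0.5093, -0.3266, 0.5244]
ee_rot: [-0.001, 0.49, 0.871, 0.0]
contact_force: [2.3, 0.0, 0.4]
finger_gap: 0.252
gripper_force: 0.0
```

```bash
cat >> h.py <<'E'
def go(target):
    o=manip.get_obs();q=o["ee_rot"];R=Rot.from_quat([q[1],q[2],q[3],q[0]])
    d=R.inv().apply(np.asarray(target)-o["tool_pos"]);y=R.as_matrix()[:,1]
    print("t",o["clock"],"pos",o["tool_pos"].round(4),"yang",np.degrees(np.arctan2(y[1],y[0])).round(2),"d mm",(d*1000).round(1),"share",(d/.4).round(4))
E
python3 -c "
from h import *
go([.4921,-.3412,.26])"
```

```text
t 3.8833 pos [ 0.5093 -0.3266  0.5244] yang 31.27 d mm [ -4.1 -22.2 264.4] share [-0.0103 -0.0554  0.6611]
```

>>> {"name": "apply_moves", "arguments": {"rows": [-0.0103, -0.0554, 0.04, 0, 0.25, 0, 0, 0.1, 0, 0.25, 0, 0, 0.1, 0, 0.25, 0, 0, 0.1, 0, 0.25, 0, 0, 0.1, 0, 0.25, 0, 0, 0.1, 0, 0.25, 0, 0, 0.08, 0, 0.25, 0, 0, 0.04, 0, 0.25]}}

```text
clock: 4.55
tool_pos: [0.4909, -0.3377, 0.256]
ee_rot: [-0.005, 0.49, 0.871, 0.0]
contact_force: [-0.0, -0.1, 0.8]
finger_gap: 0.249
gripper_force: 0.0
```

```bash
python3 - <<'E'
from h import *
go([.4921,-.3412,.26])
c=manip.camera_info("wrist");w=manip.get_image("wrist");np.save("wc.npy",np.hstack([c["R"],c["t"][:,None]]));cv2.imwrite("w_raw.png",w)
K=c["camera_matrix"];f=K[0,0];cc=K[:2,2]
i=cv2.convertScaleAbs(w,alpha=1.3)
cv2.imwrite("pics/w4.png",cv2.resize(i,(800,600),interpolation=cv2.INTER_CUBIC))
E
```

```text
t 4.55 pos [ 0.4909 -0.3377  0.256 ] yang 31.26 d mm [-3.6 -0.8 -4.1] share [-0.0089 -0.0019 -0.0101]
```

View pics/w4.png

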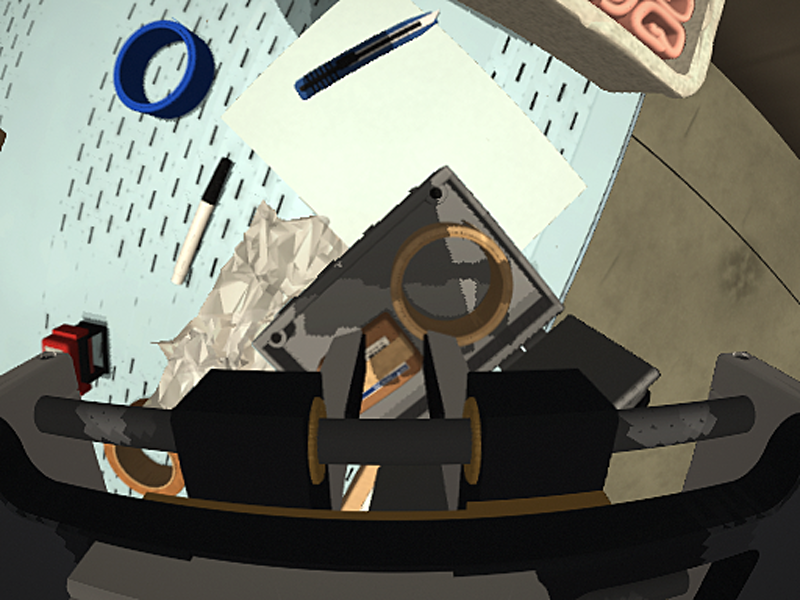

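The wrist view shows the roll's rim spanning about x 391–511 with its top at y 222. The parcel is at (385,355), the case's front-left corner post at (436,192) and the front-right post at (278,338). I'll refine the roll and case from these.

```bash
python3 - <<'E'
from h import *
from scipy.optimize import least_squares
c=manip.camera_info("wrist");M=np.load("wc.npy");R,t=M[:,:3],M[:,3];f=c["camera_matrix"][0,0];cc=c["camera_matrix"][:2,2]
def fp(X):
    p=np.atleast_2d(X)@R.T+t;r=np.hypot(p[:,0],p[:,1]);th=np.arctan2(r,p[:,2]);return (cc+(f*th/r)[:,None]*p[:,:2])*800/512
a=np.linspace(0,6.283,180)
def circ(x,y,z,r):return np.c_[x+r*np.cos(a),y+r*np.sin(a),0*a+z]
def ext(p):
    u=fp(circ(*p,.104,.046));return np.array([u[:,0].min()-391,u[:,0].max()-511,u[:,1].min()-222])
r=least_squares(ext,[.527,-.32]);print(r.x,r.fun)
# orange mask of top ring check
print("pred ext",ext([.527,-.32]))
x,y,w=.5227,-.3679,-.2932
C=lambda q:np.array([x,y,0])+Rot.from_euler('z',w).apply(q)
print("FL corner",fp(C([-.075,.106,.088])),"FR",fp(C([-.075,-.106,.088])),"posts L",fp(C([-.068,.085,.088])),"R",fp(C([-.068,-.085,.088])),"parcelcorner",fp(C([-.028,-.012,.086])))
from scipy.spatial.transform import Rotation
print("rollcase",Rot.from_euler('z',-w).apply([r.x[0]-x,r.x[1]-y,0]))
i=cv2.resize(cv2.imread("w_raw.png"),(800,600),interpolation=cv2.INTER_CUBIC)
for p,col in((r.x,(0,255,0)),([.527,-.32],(255,0,255))):
    cv2.polylines(i,[fp(circ(*p,.104,.046)).astype(int)],1,col,1)
    cv2.polylines(i,[fp(circ(*p,.104,.036)).astype(int)],1,col,1)
cor=[C(np.array(q)) for q in([-.075,.106,.088],[-.075,-.106,.088],[.075,-.106,.088],[.075,.106,.088])]
cv2.polylines(i,[fp(np.array(cor)).astype(int)],1,(0,255,255),1)
for s in(1,-1):cv2.circle(i,tuple(int(v) for v in fp(C([-.068,s*.085,.088]))[0]),3,(0,0,255),-1)
cv2.imwrite("pics/ov.png",cv2.resize(cv2.convertScaleAbs(i[150:450,220:620],alpha=1.4),(800,600)))
E
```

```text
[ 0.52711992 -0.31862453] [-2.04223988  2.17377114  0.10948319]
pred ext [-3.16054013  1.04463578  1.64605525]
FL corner [[450.20558369 166.43974064]] FR [[251.872819   347.81236447]] posts L [[435.44326442 191.85243167]] R [[274.79388853 337.93215253]] parcelcorner [[375.27088328 314.77180736]]
rollcase [-0.01001016  0.04845002  0.        ]
```

View pics/ov.png

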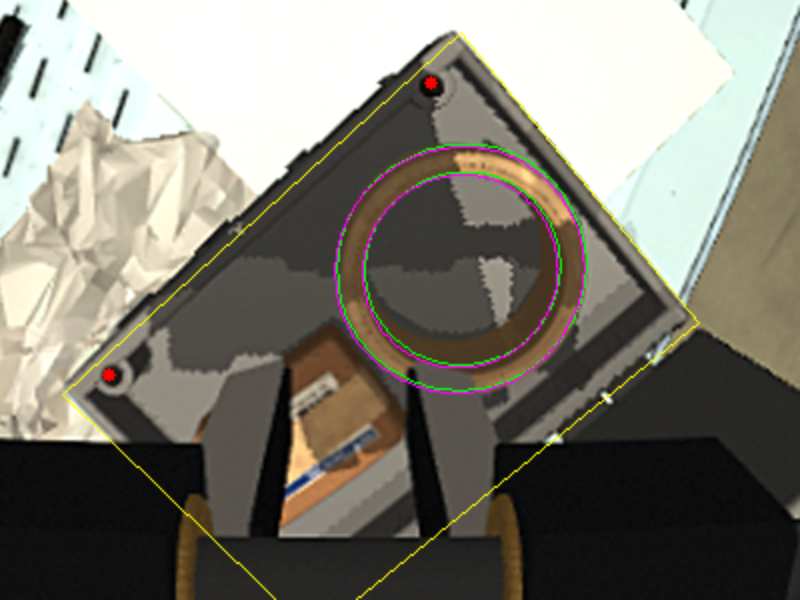

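The overlay fits within about 1 mm, and the pins' sockets and the rim line up. Descending to pinch the roll's wall on its front-right side.

>>> {"name": "apply_moves", "arguments": {"rows": [-0.0058, 0, 0.02, 0, 0.22, 0, 0, 0.07, 0, 0.22, 0, 0, 0.07, 0, 0.22, 0, 0, 0.07, 0, 0.22, 0, 0, 0.07, 0, 0.22, 0, 0, 0.04, 0, 0.22, 0, 0, 0, 0, 0.22, 0, 0, 0, 0, 0.22], "force": 20}}

```text
clock: 5.27
tool_pos: [0.4953, -0.3426, 0.1258]
ee_rot: [0.0, 0.49, 0.871, -0.0]
contact_force: [1.0, -0.5, 1.3]
finger_gap: 0.218
gripper_force: 0.0
```

```bash
python3 -c "
from h import *
go([.4919,-.3402,.070])"
```

```text
t 5.2667 pos [ 0.4953 -0.3426  0.1258] yang 31.26 d mm [ 3.9 -1.7 55.8] share [ 0.0097 -0.0042  0.1396]
```

>>> {"name": "apply_moves", "arguments": {"rows": [0.0097, -0.004, 0, 0, 0.22, 0, 0, 0.02, 0, 0.22, 0, 0, 0.03, 0, 0.22, 0, 0, 0.03, 0, 0.22, 0, 0, 0.03, 0, 0.22, 0, 0, 0.025, 0, 0.22, 0, 0, 0, 0, 0.22, 0, 0, 0, 0, 0.22]}}

```text
clock: 5.93
tool_pos: [0.4911, -0.3394, 0.0703]
ee_rot: [-0.001, 0.491, 0.871, 0.0]
contact_force: [0.6, 0.4, 1.2]
finger_gap: 0.22
gripper_force: 0.0
```

```bash
python3 -c "
from h import *
go([.4919,-.3402,.070]);print(manip.get_obs()['contact_force'])"
```

```text
t 5.9333 pos [ 0.4911 -0.3394  0.0703] yang 31.25 d mm [-1.1  0.3  0.3] share [-0.0028  0.0008  0.0008]
[0.58500912 0.38142801 1.19970681]
```

>>> {"name": "apply_moves", "arguments": {"rows": [0, 0, 0, 0, 0.15, 0, 0, 0, 0, 0.05, 0, 0, 0, 0, 0, 0, 0, 0, 0, 0, 0, 0, 0, 0, 0, 0, 0, 0, 0, 0, 0, 0, 0, 0, 0, 0, 0, -0.01, 0, 0], "force": 25}}

```text
clock: 6.6
tool_pos: [0.4912, -0.3394, 0.075]
ee_rot: [-0.001, 0.49, 0.871, 0.0]
contact_force: [0.1, -0.1, -1.3]
finger_gap: 0.104
gripper_force: 25.0
```

>>> {"name": "apply_moves", "arguments": {"rows": [0, 0, -0.02, 0, 0, 0, 0, -0.03, 0, 0, 0, 0, -0.04, 0, 0, 0, 0, -0.06, 0, 0, 0, 0, -0.06, 0, 0, 0, 0, -0.06, 0, 0, 0, 0, -0.06, 0, 0, 0, 0, -0.03, 0, 0]}}

```text
clock: 7.27
tool_pos: [0.4927, -0.3408, 0.2237]
ee_rot: [0.003, 0.491, 0.871, -0.0]
contact_force: [0.4, 0.4, -1.9]
finger_gap: 0.107
gripper_force: 25.0
```

```bash
python3 - <<'E'
from h import *
o=manip.get_obs();print(o["contact_force"],o["finger_gap"],o["gripper_force"])
go([.19,-.48,.26])
s=manip.get_image("side");t=manip.get_image("top")
i=np.hstack([cv2.resize(s,(400,300)),cv2.resize(t,(400,300))]);cv2.imwrite("pics/lift.png",cv2.convertScaleAbs(i,alpha=1.5))
E
```

```text
[ 0.37635562  0.38281909 -1.93704657] 0.10665064564890127 24.990111887454987
t 7.2667 pos [ 0.4927 -0.3408  0.2237] yang 31.24 d mm [  37.8 -330.9  -37.2] share [ 0.0946 -0.8272 -0.0929]
```

View pics/lift.png

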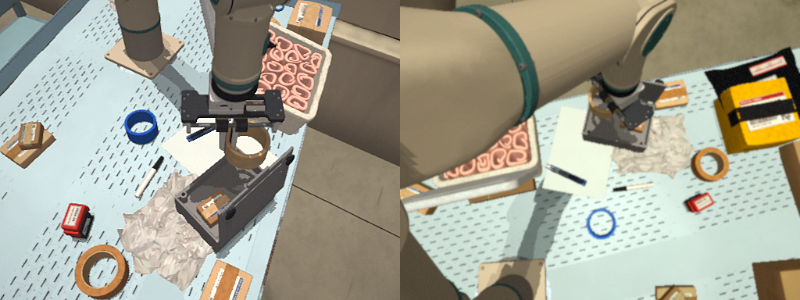

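The pictures show the roll held flat above the case with the parcel still inside. I'm carrying it to the free table area near (0.20, −0.47).

```bash
python3 - <<'E'
from h import *
go([.165,-.49,.22]);print(manip.get_obs()["joint_positions"].round(2))
E
```

```text
t 7.3667 pos [ 0.493 -0.341  0.223] yang 31.25 d mm [  42.8 -357.7    1.8] share [ 0.107  -0.8943  0.0045]
[ 0.34  0.55  0.34  1.66 -0.21  0.96  1.3 ]
```

>>> {"name": "apply_moves", "arguments": {"rows": [0.005, -0.04, 0, 0, 0, 0.01, -0.08, 0, 0, 0, 0.01, -0.1, 0, 0, 0, 0.01, -0.1, 0, 0, 0, 0.01, -0.1, 0, 0, 0, 0.01, -0.1, 0, 0, 0, 0.01, -0.1, 0, 0, 0, 0.01, -0.1, 0, 0, 0]}}

```text
clock: 8.03
tool_pos: [0.2262, -0.4629, 0.2183]
ee_rot: [-0.001, 0.491, 0.871, 0.001]
contact_force: [1.1, -0.3, -0.9]
finger_gap: 0.104
gripper_force: 25.0
```

```bash
python3 - <<'E'
from h import *
go([.165,-.49,.10]);print(manip.get_obs()["joint_positions"].round(2))
E
```

```text
t 8.0333 pos [ 0.2262 -0.4629  0.2183] yang 31.22 d mm [  8.1 -66.3 118.4] share [ 0.0204 -0.1658  0.296 ]
[ 0.81  0.44  0.36  1.88 -0.2   0.86  1.81]
```

>>> {"name": "apply_moves", "arguments": {"rows": [0.01, -0.08, 0, 0, 0, 0.01, -0.06, 0, 0, 0, 0, -0.02, 0.04, 0, 0, 0, 0, 0.08, 0, 0, 0, 0, 0.08, 0, 0, 0, 0, 0.06, 0, 0, 0, 0, 0.03, 0, 0, 0, 0, 0, 0, 0]}}

```text
clock: 8.7
tool_pos: [0.1684, -0.4864, 0.1]
ee_rot: [-0.004, 0.491, 0.871, 0.002]
contact_force: [-1.1, 0.8, -1.3]
finger_gap: 0.102
gripper_force: 25.0
```

```bash
python3 - <<'E'
from h import *
go([.165,-.49,.016])
E
```

```text
t 8.7 pos [ 0.1684 -0.4864  0.1   ] yang 31.19 d mm [-2.  -4.9 83.9] share [-0.005  -0.0122  0.2099]
```

>>> {"name": "apply_moves", "arguments": {"rows": [0, 0, 0.03, 0, 0, 0, 0, 0.05, 0, 0, 0, 0, 0.05, 0, 0, 0, 0, 0.04, 0, 0, 0, 0, 0.02, 0, 0, 0, 0, 0.012, 0, 0, 0, 0, 0.006, 0, 0, 0, 0, 0, 0, 0]}}

```text
clock: 9.37
tool_pos: [0.1708, -0.4902, 0.0205]
ee_rot: [0.0, 0.491, 0.871, -0.0]
contact_force: [-0.5, -0.0, -0.8]
finger_gap: 0.105
gripper_force: 25.0
```

>>> {"name": "apply_moves", "arguments": {"rows": [0, 0, 0.004, 0, 0, 0, 0, 0.004, 0, 0, 0, 0, 0.004, 0, 0, 0, 0, 0.002, 0, 0, 0, 0, 0.002, 0, 0, 0, 0, 0, 0, 0, 0, 0, 0, 0, 0, 0, 0, 0, 0, 0]}}

```text
clock: 10.03
tool_pos: [0.1713, -0.4904, 0.0157]
ee_rot: [0.001, 0.49, 0.871, -0.0]
contact_force: [-0.8, 2.7, 17.7]
finger_gap: 0.106
gripper_force: 25.0
```

>>> {"name": "apply_moves", "arguments": {"rows": [0, 0, -0.002, 0, 0, 0, 0, -0.002, 0, 0.05, 0, 0, 0, 0, 0.15, 0, 0, 0, 0, 0.22, 0, 0, 0, 0, 0.25, 0, 0, 0, 0, 0.25, 0, 0, 0, 0, 0.25, 0, 0, 0, 0, 0.25]}}

```text
clock: 10.7
tool_pos: [0.171, -0.4899, 0.0153]
ee_rot: [-0.0, 0.49, 0.871, 0.0]
contact_force: [-0.4, -0.3, 0.1]
finger_gap: 0.25
gripper_force: 0.0
```

>>> {"name": "apply_moves", "arguments": {"rows": [0, 0, -0.02, 0, 0.25, 0, 0, -0.04, 0, 0.25, 0, 0, -0.06, 0, 0.25, 0, 0, -0.09, 0, 0.25, 0, 0, -0.09, 0, 0.25, 0, 0, -0.1, 0, 0.25, 0, 0, -0.1, 0, 0.2, 0, 0, -0.1, 0, 0.2]}}

```text
clock: 11.37
tool_pos: [0.1706, -0.4893, 0.258]
ee_rot: [0.0, 0.491, 0.871, -0.0]
contact_force: [1.3, -0.7, -0.2]
finger_gap: 0.204
gripper_force: 0.0
```

```bash
python3 - <<'E'
from h import *
go([.165,-.49,.26]);print(manip.get_obs()["joint_positions"].round(2))
t=manip.get_image("top");cv2.imwrite("t2.png",t);ct=manip.camera_info("top")
# tan mask centroid near predicted
h=cv2.cvtColor(t,cv2.COLOR_BGR2HSV);m=cv2.inRange(h,(8,80,60),(25,255,255))
p=proj(ct,[.206,-.47,.048]);print(p)
n,l,s,c=cv2.connectedComponentsWithStats(m)
for k in range(1,n):
    if s[k,4]>60:print(s[k].tolist(),c[k].round(1),onplane(ct,(s[k,0]+s[k,2]/2,s[k,1]+s[k,3]/2),.048).round(3))
E
```

```text
t 11.3667 pos [ 0.1706 -0.4893  0.258 ] yang 31.24 d mm [ 2.3 -5.2 -2. ] share [ 0.0057 -0.013  -0.0049]
[ 0.9   0.4   0.39  1.82 -0.18  0.96  1.92]
[332.14862066 276.83449776]
[23, 15, 18, 20, 85] [32.2 24.2] [0.959 0.3   0.048]
[0, 37, 39, 48, 440] [20.4 61.5] [0.846 0.327 0.048]
[0, 62, 37, 46, 673] [14.4 86.5] [0.773 0.324 0.048]
[402, 99, 110, 98, 5425] [453.7 150.5] [ 0.51  -0.839  0.048]
[325, 103, 44, 37, 876] [348.6 122.9] [ 0.605 -0.559  0.048]
[5, 104, 18, 19, 105] [ 12.2 113.1] [0.689 0.33  0.048]
[17, 114, 12, 14, 62] [ 22. 121.] [0.666 0.305 0.048]
[0, 131, 33, 97, 1612] [ 10.8 183.8] [0.505 0.31  0.048]
[55, 131, 113, 99, 8328] [110.3 180.3] [0.485 0.067 0.048]
[282, 141, 34, 29, 552] [298.6 155.1] [ 0.519 -0.42   0.048]
[486, 180, 26, 77, 1144] [502.3 210.4] [ 0.318 -0.908  0.048]
[377, 189, 44, 43, 1034] [399.1 209.6] [ 0.356 -0.659  0.048]
[88, 228, 84, 32, 620] [137.2 245.5] [0.32  0.019 0.048]
[0, 231, 40, 24, 423] [ 16.2 241.6] [0.342 0.289 0.048]
[311, 259, 40, 37, 441] [329.6 277.5] [ 0.205 -0.467  0.048]
[22, 265, 24, 10, 127] [ 33.9 269.8] [0.274 0.25  0.048]
[468, 314, 11, 20, 64] [472.6 323. ] [ 0.074 -0.791  0.048]
[440, 336, 22, 26, 100] [450.9 347.6] [ 0.024 -0.727  0.048]
[416, 353, 24, 19, 118] [429.1 361.3] [-0.001 -0.668  0.048]
[327, 366, 20, 18, 218] [334.5 373.1] [-0.012 -0.455  0.048]
[336, 366, 44, 18, 478] [359.  374.2] [-0.015 -0.503  0.048]
```

The roll measures at (0.205, −0.467) on the table, released. Now the lid: I'll travel over it and come down behind it with the fingers shut.

>>> {"name": "apply_moves", "arguments": {"rows": [0, 0.02, -0.05, 0, 0, -0.02, 0.05, -0.06, 0, 0, -0.035, 0.08, -0.04, 0, 0, -0.035, 0.09, -0.03, 0, 0, -0.035, 0.09, 0, 0, 0, -0.035, 0.09, 0, 0, 0, -0.035, 0.09, 0, 0, 0, -0.035, 0.09, 0, 0, 0]}}

```text
clock: 12.08
tool_pos: [0.4255, -0.4431, 0.3279]
ee_rot: [0.0, 0.49, 0.871, 0.0]
contact_force: [-0.3, -1.8, -0.2]
finger_gap: -0.001
gripper_force: 0.0
```

>>> {"name": "apply_moves", "arguments": {"rows": [-0.035, 0.09, 0, 0, 0, -0.035, 0.09, 0, 0, 0, 0, 0, 0, -0.0389, 0, 0, 0, 0, -0.0389, 0, 0, 0, 0, -0.0389, 0, 0, 0, 0, -0.0389, 0, 0, 0, 0, -0.0389, 0, 0, 0, 0, -0.0389, 0]}}

```text
clock: 12.75
tool_pos: [0.4997, -0.4304, 0.3275]
ee_rot: [-0.0, 0.143, 0.99, 0.0]
contact_force: [0.4, 0.0, 0.8]
finger_gap: 0.007
gripper_force: 0.0
```

```bash
cat >> h.py <<'E'
def case(x,y,z):
    return np.array([.5227,-.3679,0])+Rot.from_euler('z',-.2932).apply([x,y,z])
def incase():
    p=manip.get_obs()["tool_pos"];return Rot.from_euler('z',.2932).apply(p-[.5227,-.3679,0]).round(4)
E
python3 - <<'E'
from h import *
go(case(.12,0,.32));print(incase(),manip.get_obs()["joint_positions"].round(2))
E
```

```text
t 12.75 pos [ 0.4997 -0.4304  0.3275] yang 73.61 d mm [-124.5   65.6    7.4] share [-0.3112  0.164   0.0186]
[-0.004  -0.0665  0.3275] [ 0.58  0.56  0.15  1.31 -0.08  1.28  2.02]
```

>>> {"name": "apply_moves", "arguments": {"rows": [-0.06, 0.03, 0, 0, 0, -0.07, 0.04, 0, 0, 0, -0.07, 0.04, 0, 0, 0, -0.07, 0.04, 0, 0, 0, -0.041, 0.014, 0, 0, 0, 0, 0, 0, 0, 0, 0, 0, 0.03, 0, 0, 0, 0, 0.06, 0, 0]}}

```text
clock: 13.42
tool_pos: [0.6386, -0.4052, 0.2943]
ee_rot: [0.002, 0.146, 0.989, -0.002]
contact_force: [0.1, -1.3, 0.3]
finger_gap: 0.007
gripper_force: 0.0
```

```bash
python3 - <<'E'
from h import *
go(case(.115,0,.215));print(incase(),manip.get_obs()["joint_positions"].round(2))
E
```

```text
t 13.4167 pos [ 0.6386 -0.4052  0.2943] yang 73.25 d mm [ 7.1  2.4 79.2] share [0.0178 0.0061 0.1981]
[ 0.1217 -0.0022  0.2943] [ 0.46  0.75  0.15  1.03 -0.1   1.36  1.87]
```

>>> {"name": "apply_moves", "arguments": {"rows": [0, 0, 0.05, 0, 0, 0, 0, 0.06, 0, 0, 0, 0, 0.06, 0, 0, 0, 0, 0.02, 0, 0, 0.02, 0, 0, 0, 0, 0.03, 0, 0, 0, 0, 0.03, 0, 0, 0, 0, 0.02, 0, 0, 0, 0]}}

```text
clock: 14.08
tool_pos: [0.598, -0.3927, 0.2166]
ee_rot: [-0.0, 0.146, 0.989, -0.0]
contact_force: [0.4, -0.6, 1.2]
finger_gap: 0.003
gripper_force: 0.0
```

```bash
python3 - <<'E'
from h import *
print(incase(),manip.get_obs()["contact_force"])
for th in(1.47,1.3,1.1,.9,.7,.5,.3,.15,0):
    r=.13;print(th,np.round([.075-r*np.cos(th)+.006*np.sin(th)+.008,.088+r*np.sin(th)+.006*np.cos(th)],4))
E
```

```text
[ 0.0792 -0.002   0.2166] [ 0.44266786 -0.5811462   1.15463175]
1.47 [0.0759 0.2179]
1.3 [0.054  0.2149]
1.1 [0.0294 0.2066]
0.9 [0.0069 0.1936]
0.7 [-0.0126  0.1763]
0.5 [-0.0282  0.1556]
0.3 [-0.0394  0.1321]
0.15 [-0.0446  0.1134]
0 [-0.047  0.094]
```

>>> {"name": "apply_moves", "arguments": {"rows": [0.031, 0, 0.002, 0, 0, 0.031, 0, 0.002, 0, 0, 0.031, 0, 0.01, 0, 0, 0.031, 0, 0.011, 0, 0, 0.028, 0, 0.016, 0, 0, 0.028, 0, 0.016, 0, 0, 0.025, 0, 0.021, 0, 0, 0.024, 0, 0.022, 0, 0]}}

```text
clock: 14.75
tool_pos: [0.512, -0.3665, 0.1772]
ee_rot: [0.002, 0.146, 0.989, -0.001]
contact_force: [1.5, 0.1, -0.2]
finger_gap: 0.004
gripper_force: 0.8
```

```bash
python3 - <<'E'
from h import *
print(incase(),manip.get_obs()["contact_force"])
E
```

```text
[-0.0107 -0.0018  0.1772] [ 1.45697389  0.14131322 -0.19925123]
```

>>> {"name": "apply_moves", "arguments": {"rows": [0.021, 0, 0.026, 0, 0, 0.02, 0, 0.026, 0, 0, 0.015, 0, 0.03, 0, 0, 0.014, 0, 0.03, 0, 0, 0.008, 0, 0.024, 0, 0, 0.006, 0, 0.023, 0, 0, 0.004, 0, 0.02, 0, 0, 0.002, 0, 0.016, 0, 0]}}

```text
clock: 15.42
tool_pos: [0.4775, -0.356, 0.0975]
ee_rot: [0.0, 0.146, 0.989, -0.0]
contact_force: [0.7, -0.9, 0.6]
finger_gap: 0.004
gripper_force: 0.5
```

```bash
python3 - <<'E'
from h import *
print(incase(),manip.get_obs()["contact_force"])
E
```

```text
[-0.0467 -0.0016  0.0975] [ 0.74182295 -0.93122374  0.56687284]
```

>>> {"name": "apply_moves", "arguments": {"rows": [0, 0, 0.004, 0, 0, 0, 0, 0.004, 0, 0, 0, 0, 0.003, 0, 0, 0, 0, 0.003, 0, 0, 0, 0, 0, 0, 0, 0, 0, 0, 0, 0, 0, 0, 0, 0, 0, 0, 0, 0, 0, 0]}}

```text
clock: 16.08
tool_pos: [0.4769, -0.3555, 0.0941]
ee_rot: [-0.0, 0.146, 0.989, 0.0]
contact_force: [-4.0, 2.3, 16.2]
finger_gap: 0.005
gripper_force: 8.0
```

The lid is down: firm contact at z = 0.0941, exactly the shut height. Next, the left pin.

>>> {"name": "apply_moves", "arguments": {"rows": [0, 0, -0.04, 0, 0, 0, 0, -0.07, 0, 0, 0.0125, 0.05, 0, 0, 0, 0.02, 0.08, 0, 0, 0, 0.02, 0.0875, 0, 0, 0, 0, 0, 0, 0, 0, 0, 0, 0, 0, 0, 0, 0, 0, 0, 0]}}

```text
clock: 16.75
tool_pos: [0.4827, -0.2665, 0.1362]
ee_rot: [0.0, 0.145, 0.989, -0.0]
contact_force: [-0.2, 0.2, -0.8]
finger_gap: 0.006
gripper_force: 0.0
```

```bash
python3 - <<'E'
from h import *
print(incase());go(case(-.068,.085,.1065))
# check pin positions by dark blobs in the side view vs predicted proud head centres
s=manip.get_image("side");cs=manip.camera_info("side");t=manip.get_image("top");ct=manip.camera_info("top")
for y in(.085,-.085):
    for n,c,im in(("side",cs,s),("top",ct,t)):
        p=proj(c,case(-.068,y,.104));u,v=p.round().astype(int);g=cv2.cvtColor(im,cv2.COLOR_BGR2GRAY)[v-14:v+15,u-14:u+15]
        m=(g<32).astype(np.uint8);k,l,st,ce=cv2.connectedComponentsWithStats(m)
        print(n,y,p.round(1),[(st[i,4],(ce[i]+[u-14,v-14]).round(1).tolist()) for i in range(1,k) if st[i,4]>12],g.min(),int(np.median(g)))
E
```

```text
[-0.0676  0.0855  0.1362]
t 16.75 pos [ 0.4827 -0.2665  0.1362] yang 73.29 d mm [ 0.4 -0.5 29.7] share [ 0.0011 -0.0012  0.0741]
side 0.085 [298.6 190.8] [(np.int32(114), [299.4, 191.6])] 0 51
top 0.085 [240.7 166.8] [(np.int32(211), [238.0, 160.3])] 5 43
side -0.085 [233.  244.5] [(np.int32(115), [233.9, 245.3])] 12 94
top -0.085 [309.4 181.8] [(np.int32(34), [309.5, 181.6])] 24 104
```

Dark blobs in both views match the predicted pin heads within 1 px, so I'm pressing the left pin.

>>> {"name": "apply_moves", "arguments": {"rows": [0, 0, 0.03, 0, 0, 0, 0, 0.03, 0, 0, 0, 0, 0.012, 0, 0, 0, 0, 0.005, 0, 0, 0, 0, 0.005, 0, 0, 0, 0, 0.005, 0, 0, 0, 0, 0.003, 0, 0, 0, 0, 0, 0, 0]}}

```text
clock: 17.52
tool_pos: [0.4815, -0.2671, 0.1005]
ee_rot: [-0.001, 0.146, 0.989, -0.0]
contact_force: [-2.6, 0.2, 5.3]
finger_gap: 0.005
gripper_force: 2.5
```

>>> {"name": "apply_moves", "arguments": {"rows": [0, 0, 0.003, 0, 0, 0, 0, 0.003, 0, 0, 0, 0, 0.002, 0, 0, 0, 0, 0.002, 0, 0, 0, 0, 0, 0, 0, 0, 0, 0, 0, 0, 0, 0, 0, 0, 0, 0, 0, 0, 0, 0]}}

```text
clock: 18.18
tool_pos: [0.4817, -0.2672, 0.0998]
ee_rot: [0.0, 0.146, 0.989, -0.0]
contact_force: [-9.1, 3.6, 32.5]
finger_gap: 0.004
gripper_force: 16.1
```

The left pin is home: z = 0.0998 at 32 N. Moving to the right one.

>>> {"name": "apply_moves", "arguments": {"rows": [0, 0, -0.04, 0, 0, 0, 0, -0.06, 0, 0, 0, -0.07, 0, 0, 0, 0, -0.09, 0, 0, 0, 0, -0.09, 0, 0, 0, 0, -0.09, 0, 0, 0, 0, -0.085, 0, 0, 0, 0, 0, 0, 0, 0]}}

```text
clock: 18.85
tool_pos: [0.4285, -0.4387, 0.1365]
ee_rot: [-0.0, 0.151, 0.989, -0.004]
contact_force: [-0.6, -1.0, 0.1]
finger_gap: 0.006
gripper_force: 0.0
```

```bash
python3 - <<'E'
from h import *
print(incase());go(case(-.068,-.085,.1065))
E
```

```text
[-0.0697 -0.095   0.1365]
t 18.85 pos [ 0.4285 -0.4387  0.1365] yang 72.64 d mm [-1.6 10.2 29.9] share [-0.004   0.0256  0.0749]
```

>>> {"name": "apply_moves", "arguments": {"rows": [0, 0, 0, 0, 0, 0, 0, 0, 0, 0, 0, 0, 0, 0, 0, 0, 0, 0, 0, 0, 0, 0, 0, 0, 0, 0, 0, 0, 0, 0, 0, 0, 0, 0, 0, 0, 0, 0, 0, 0]}}

```text
clock: 19.52
tool_pos: [0.4338, -0.4284, 0.1359]
ee_rot: [-0.0, 0.145, 0.989, 0.0]
contact_force: [-0.5, 0.2, 0.1]
finger_gap: 0.002
gripper_force: 0.0
```

```bash
python3 - <<'E'
from h import *
print(incase());go(case(-.068,-.085,.1065))
E
```

```text
[-0.0676 -0.0837  0.1359]
t 19.5167 pos [ 0.4338 -0.4284  0.1359] yang 73.31 d mm [ 0.4 -1.3 29.4] share [ 0.0009 -0.0034  0.0735]
```

>>> {"name": "apply_moves", "arguments": {"rows": [0, -0.003, 0.03, 0, 0, 0, 0, 0.03, 0, 0, 0, 0, 0.012, 0, 0, 0, 0, 0.006, 0, 0, 0, 0, 0.006, 0, 0, 0, 0, 0.006, 0, 0, 0, 0, 0.005, 0, 0, 0, 0, 0.004, 0, 0]}}

```text
clock: 20.18
tool_pos: [0.4324, -0.4293, 0.0996]
ee_rot: [-0.001, 0.146, 0.989, 0.001]
contact_force: [-8.9, 8.7, 41.9]
finger_gap: 0.009
gripper_force: 20.8
```

>>> {"name": "apply_moves", "arguments": {"rows": [0, 0, 0, 0, 0, 0, 0, 0, 0, 0, 0, 0, 0, 0, 0, 0, 0, 0, 0, 0, 0, 0, 0, 0, 0, 0, 0, 0, 0, 0, 0, 0, 0, 0, 0, 0, 0, 0, 0, 0]}}

```text
clock: 20.85
tool_pos: [0.4324, -0.4293, 0.0998]
ee_rot: [-0.0, 0.146, 0.989, 0.001]
contact_force: [-7.7, 7.2, 31.5]
finger_gap: 0.008
gripper_force: 15.4
```

The right pin is home too. I'll retreat upwards, check the lid, pins and roll numerically, and then hand in.

>>> {"name": "apply_moves", "arguments": {"rows": [0, 0, -0.03, 0, 0, 0, 0, -0.06, 0, 0, 0, 0, -0.08, 0, 0, 0, 0, -0.08, 0, 0, 0, 0, -0.08, 0, 0, 0, 0, -0.06, 0, 0, 0, 0, 0, 0, 0, 0, 0, 0, 0, 0]}}

```text
clock: 21.52
tool_pos: [0.4336, -0.4304, 0.253]
ee_rot: [0.001, 0.145, 0.989, -0.001]
contact_force: [-0.5, 0.6, -0.6]
finger_gap: 0.001
gripper_force: 0.0
```

```bash
python3 - <<'E'
from h import *
s=manip.get_image("side");cs=manip.camera_info("side");ct=manip.camera_info("top");t=manip.get_image("top")
print(manip.get_obs()["tool_pos"],manip.get_obs()["contact_force"])
def blob(c,im,X):
    p=proj(c,X);u,v=p.round().astype(int);g=cv2.cvtColor(im,cv2.COLOR_BGR2GRAY)[v-14:v+15,u-14:u+15]
    k,l,st,ce=cv2.connectedComponentsWithStats((g<32).astype(np.uint8));return [(int(st[i,4]),(ce[i]+[u-14,v-14]).round(1).tolist()) for i in range(1,k) if st[i,4]>12]
for y in(.085,-.085):
    for z in(.104,.098):print(y,z,proj(cs,case(-.068,y,z)).round(1))
    print(blob(cs,s,case(-.068,y,.1)))
h=cv2.cvtColor(t,cv2.COLOR_BGR2HSV);m=cv2.inRange(h,(8,80,60),(25,255,255))[250:305,300:365];print(cv2.boundingRect(m))
E
```

```text
[ 0.43252678 -0.42914222  0.25067117] [ 0.20229448  0.06339783 -0.04595672]
0.085 0.104 [298.6 190.8]
0.085 0.098 [298.3 192.4]
[(95, [298.7, 192.9])]
-0.085 0.104 [233.  244.5]
-0.085 0.098 [233.1 245.9]
[(144, [233.8, 246.1])]
(11, 9, 39, 38)
```

Both pin heads dropped by about 1 px, as expected for pins pushed home, and the roll hasn't moved.

```bash
python3 -c "
from rig import manip
print(manip.hand_in())"
```

```text
the job is handed in; nothing more can be done
None
```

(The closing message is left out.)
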